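# Reset the swivel holder to the red angle mark

### The arm

A 7-joint arm with a two-finger parallel gripper is mounted at the origin on a cart in front of the work surface, level with it; the furniture and walls round the work are solid. World frame = base frame: x ahead of the robot, y to its left, z up, the work surface at z = 0. Lengths are in m, angles in rad, forces in N, time in s.
With the tool pointing down it reaches from about 0.425 to 1.025 m from the base axis. Payload 9.4 kg.
Tool frame: the origin (TCP) lies midway between the tips of the shut fingers; the grasp point (between the pads) lies manip.grip_point_offset behind it (manip.grip_point_offset is the distance from the TCP to the grasp point, in m); z points along the fingers, y is the line along which they close (so a half turn about z gives the same grasp; the last joint's range is limited). The gripper opens to 93 mm and grips with 3 to 60 N. Pads are 15 mm wide; open, the fingers measure 128 mm over their backs; the gripper's body (75 mm by 188 mm) begins 65 mm behind the grasp point.
Start: joints at [-1.198, 0.599, -0.003, 1.599, 0.002, 0.943, -0.08], TCP at [0.315, 0.653, 0.219] pointing down, gripper open.
Joint ranges: [-2.57, 2.57], [-0.35, 1.97], [-1.29, 1.29], [0.11, 2.56], [-1.05, 4.19], [0.11, 1.86], [-2.63, 2.63]. Speed limits (rad/s): [2.22, 2.22, 3.01, 3.01, 3.14, 3.14, 3.14].

### API

Orientations are given as [roll, pitch, yaw] about the fixed x, y, z axes, in that order (R = Rz(yaw) Ry(pitch) Rx(roll)).
In Python, from plant import manip gives the robot as it stands. The module is installed in compiled form; this text tells all that it offers.
- The arm moves only by the shell command python3 -m jog 'ROWS' [FORCE]. ROWS is JSON, a list of rows, each a list of 5 numbers: the shift along the tool's x, y, z in m, then the turn about the tool's z in degrees, then the finger opening in m, from 0 to 0.093. In form: [[x, y, z, turn, jaw], ...]. A call has 1 to 10 rows; each row is the pose to reach, as a shift and turn from the pose commanded when the call began, along the tool's axes at that moment; what a row does not reach only later rows make up. A row lasts 1/8 s, in which the tool goes at most 62.5 mm and 10.7 degrees, less where a joint would pass 70% of its speed; a pose out of reach is approached as far as the arm can. A call with a gripper value outside its range is refused whole. The fingers move at their own pace and stop on an object; FORCE is the grip in N (left out, the last holds). Time passes only in rows, so rows that repeat a pose let the fingers close. It gives the time, the measured TCP pose, the force, the opening and the grip force at its end, in the units of the state.
- manip.get_obs(): the state, without advancing time (a new reading comes with each control period).
- manip.snapshot(name): name is "side" or "top" or "wrist"; returns the picture (420x560x3 uint8, red, green, blue); there is no depth.
- manip.camera_model(name): a dict with "K" (3x3 intrinsics, pixels), "R" (3x3) and "t" (3): a world point X has camera coordinates R X + t; the wrist camera has in their place "hand_eye" (4x4, takes a point from camera to tool coordinates, whose origin is the TCP and whose axes are the flange's). Camera axes: x right, y down, z forward; pixel columns grow to the right and rows downward; lengths in m; the calibration is good to about 2 mm. A picture is of the moment at which its call begins: read the wrist's pose just before it. camera_model takes no time and is no camera call.
- manip.hand_in(): hands the job in; it is judged then, once.
The state is a dict: "t": time; "q": joint angles; "qd": joint speeds; "joint_torque": joint torques, N m; "tool_pos": TCP position; "ee_rot": TCP orientation; "wrist_force": force on the tool from outside, world axes, zero at the start; "torque": the same for the moment, N m; "gripper_width": finger opening in m; "grasp_force": force on a finger pad.
Only numpy, scipy, OpenCV 4.12 (cv2) and the standard library are available. Lean on these libraries where they do the work, as an engineer would, in place of code of your own. Each camera call takes 0.05 s, during which the arm holds its last target. There are 200 camera calls.

### The job

The aluminium block in the blue swivel holder has to be worked at another angle. Turn the orange clamp knob anticlockwise (seen from above) to its stop to free the head, swing the head by its black handle until the yellow pointer stands over the red tab (not the white one), then turn the knob clockwise until it is fully tight again and let go.

Things in the scene. Friction and masses are not known exactly. Their poses are not given: they have to be found in the camera images.
- clamp_knob (a joint): Angle of the orange wing knob (rad): 0 = fully tight at its stop, 1.2 = fully loose at its other stop. It grows as the knob turns anticlockwise seen from above and stays where it is left (about 0.06 N m friction). Below about 0.4 its strap brakes the head; above that the head is free.
- knob_grip (a point): Point to grip the orange wing knob, on its upright turning axis, 60 mm above the bench. The knob's wing is a bar 56 mm long (its x axis), 14 mm thick (its y axis) and 26 mm high, from 45 to 71 mm above the bench; it turns in place and does not rise. Its frame turns with the knob. It stands on a fixed ear of the blue round base (256 mm across, 12 mm high), 127 mm from the head's pivot.
- handle_grip (a point): Point to grip the head's upright black handle, a round grip 22 mm across, 35 to 89 mm above the bench; this point is on its axis, 73 mm up. The head turns about an upright pivot 105 mm from it along its level +x axis. Free, the head needs only 1 to 2 N at the handle and stays where it is left; it turns 0.9 rad either side of the middle. Block and jaws: within 40 mm of the pivot, under 52 mm high.
- pointer_tip (a point): Tip of the head's yellow pointer, 4 mm wide, on the far side of the pivot from the handle: 103 mm from the pivot, in line with handle and pivot, 22 mm above the bench. Its axes are the head's, as at handle_grip. It passes above the tabs.
- red_tab: Red round tab, 20 mm across and 5 mm high, fixed on the base 94 to 110 mm from the pivot, 0.45 to 0.75 rad to one side of the base's middle; origin at the centre of its underside. A like white tab stands on the other side. Which side is red varies.

How it is judged:
On the way, in this order (a step that is already met when the one before it is completed fails the run):
1. the clamp knob is turned loose (past 0.8 rad) (value of joint clamp_knob above 0.8 rad), for 0.2 s.
2. with the clamp loose, the pointer is brought over the red tab (18 mm) (value of joint clamp_knob above 0.5 rad and horizontal distance between pointer_tip and red_tab below 0.018 m), for 0.2 s.
At the end, for the whole second after the job is handed in: The pointer tip is within 18 mm, seen from above, of the red tab's centre and the clamp knob is within 0.2 rad of fully tight (value of joint clamp_knob below 0.2 rad and horizontal distance between pointer_tip and red_tab below 0.018 m); the robot touches nothing.
It also fails if it takes over 58 s, if anything falls off the work surface, if the arm or the gripper's body presses on something with over 40 N, if the wrist force passes 120 N, or if a joint passes its speed limit or range.

## Working session

There is one attempt and no reset: what is moved stays moved. The work goes in short steps, Python scripts to look and compute and a shell command to move; the robot and the scene stay as the last step left them, time stands still between calls to the robot, and variables do not carry over. Pictures are saved under pics/ and viewed, at most 10 in all, crops included, and the job is handed in when it is done.

```bash
mkdir -p pics; python3 - <<'E'
from plant import manip
import cv2
o=manip.get_obs();print(o['t'],o['tool_pos'],o['ee_rot'],manip.grip_point_offset,o['gripper_width'])
for n in("top","side"):
    cv2.imwrite(f"pics/{n}0.png",manip.snapshot(n)[:,:,::-1])
    c=manip.camera_model(n);print(n,c)
print(manip.camera_model("wrist"))
E
```

```text
0.0 [0.31500855 0.65243154 0.21778589] [-3.14005363e+00  1.08224302e-04  2.69181134e+00] 0.0188 0.09281993539374078
top {'K': array([[516.81446928,   0.        , 287.99922379],
       [  0.        , 516.81446928, 206.27499162],
       [  0.        ,   0.        ,   1.        ]]), 'R': array([[ 0.02804397, -0.99858697, -0.04513978],
       [-0.9974348 , -0.02497931, -0.06708094],
       [ 0.06585859,  0.0469052 , -0.99672591]]), 't': array([0.00857576, 0.60059769, 0.89799641])}
side {'K': array([[509.13503126,   0.        , 280.23963287],
       [  0.        , 509.13503126, 204.46488672],
       [  0.        ,   0.        ,   1.        ]]), 'R': array([[ 0.99913144,  0.04073433,  0.00877949],
       [ 0.033582  , -0.66239575, -0.74840104],
       [-0.02467012,  0.74804584, -0.66318836]]), 't': array([-0.592735  ,  0.0348525 ,  0.91948034])}
{'K': array([[361.27313277,   0.        , 273.4708814 ],
       [  0.        , 361.27313277, 214.03332747],
       [  0.        ,   0.        ,   1.        ]]), 'hand_eye': array([[-1.86947929e-04, -9.54178679e-01, -2.99237388e-01,
         8.40420700e-02],
       [ 9.99999830e-01, -1.29815481e-05, -5.83353512e-04,
         5.73247678e-04],
       [ 5.52738919e-04, -2.99237446e-01,  9.54178519e-01,
        -1.64688569e-01],
       [ 0.00000000e+00,  0.00000000e+00,  0.00000000e+00,
         1.00000000e+00]])}
```

View pics/top0.png

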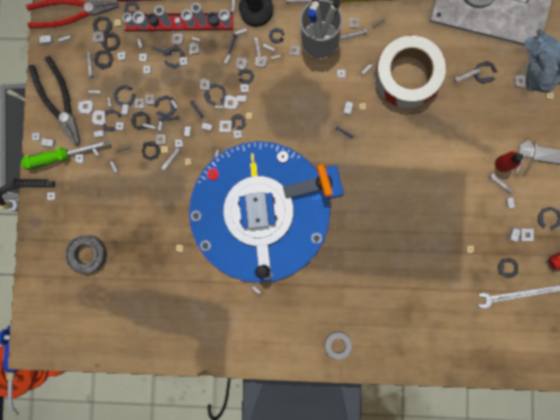

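The top view shows the red tab at about (213,174), white tab at (283,157), pointer tip at (253,155), orange knob at (325,180), handle top at (263,271) and pivot at (259,211).

```bash
cat > h.py <<'E'
import numpy as np,cv2
from plant import manip
def proj(n,P):
    c=manip.camera_model(n);p=c['K']@(c['R']@np.array(P,float)+c['t']);return p[:2]/p[2]
def back(n,uv,z):
    c=manip.camera_model(n);C=-c['R'].T@c['t'];d=c['R'].T@np.linalg.solve(c['K'],[*uv,1.]);return C+d*(z-C[2])/d[2]
def blobs(im,lo,hi,box):
    h=cv2.cvtColor(im,cv2.COLOR_RGB2HSV);m=cv2.inRange(h,np.array(lo),np.array(hi))
    k=np.zeros_like(m);x0,y0,x1,y1=box;k[y0:y1,x0:x1]=m[y0:y1,x0:x1]
    return k
def rect(k):
    n,l,s,c=cv2.connectedComponentsWithStats(k);i=1+np.argmax(s[1:,4]);k=(l==i)
    pts=np.argwhere(k)[:,::-1].astype(np.float32);return c[i],cv2.minAreaRect(pts),s[i,4]
E
python3 - <<'E'
from h import *
im=cv2.imread("pics/top0.png")[:,:,::-1].copy()
red=rect(blobs(im,(170,130,80),(180,255,255),(195,160,232,188))) if True else 0
for nm,lo,hi,box,z in (("red",(170,130,80),(180,255,255),(195,160,232,188),.005),("knob",(5,150,90),(17,255,255),(305,155,345,205),.068),("yellow",(20,130,100),(35,255,255),(240,148,265,182),.022),("handle",(0,0,0),(180,255,50),(250,260,276,284),.089)):
    c,r,a=rect(blobs(im,lo,hi,box));print(nm,c,r,a,back("top",c,z))
    if nm=="yellow" or nm=='knob':
        b=cv2.boxPoints(r);print([back("top",p,z).round(4).tolist() for p in b])
print("pivot",back("top",(258,211),.045))
cv2.imwrite("pics/c0.png",cv2.resize(im[130:295,180:355,::-1],None,fx=3.6,fy=3.6,interpolation=cv2.INTER_CUBIC))
s=cv2.imread("pics/side0.png");cv2.imwrite("pics/s0.png",s)
E
```

```text
red [212.55555556 173.66666667] ((212.50001525878906, 174.0), (9.192387580871582, 9.192388534545898), 45.0) 45 [0.65739535 0.16482813 0.005     ]
knob [323.89849624 179.45864662] ((323.8000183105469, 179.39999389648438), (32.88768768310547, 9.486830711364746), 71.56504821777344) 266 [ 0.64379975 -0.03698517  0.068     ]
[[0.6675, -0.0199, 0.068], [0.6729, -0.035, 0.068], [0.6204, -0.0536, 0.068], [0.615, -0.0387, 0.068]]
yellow [253.28169014 167.8028169 ] ((252.770263671875, 165.1216278076172), (20.2210750579834, 4.767570495605469), 80.53767395019531) 71 [0.66741963 0.08850724 0.022     ]
[[0.6894, 0.0974, 0.022], [0.691, 0.089, 0.022], [0.6551, 0.0818, 0.022], [0.6536, 0.0902, 0.022]]
handle [264.65 272.25] ((263.7500305175781, 272.7500305175781), (7.77817440032959, 11.31370735168457), 45.0) 40 [0.48672558 0.05641845 0.089     ]
pivot [0.58902608 0.07514758 0.045     ]
```

View pics/c0.png

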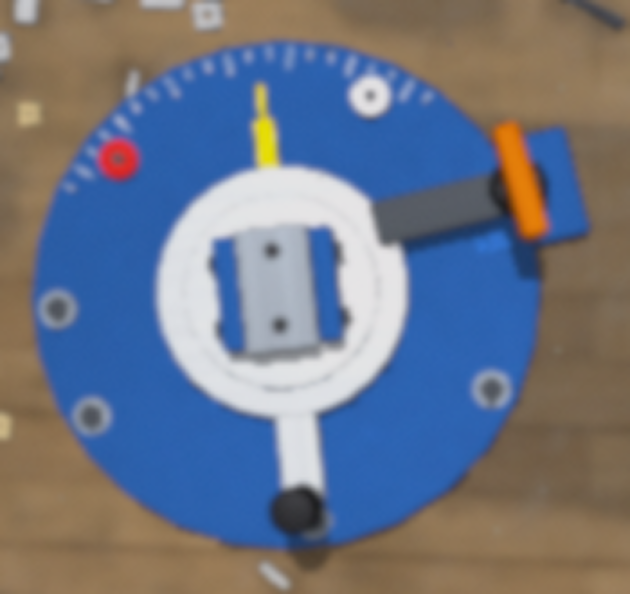

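View pics/side0.png

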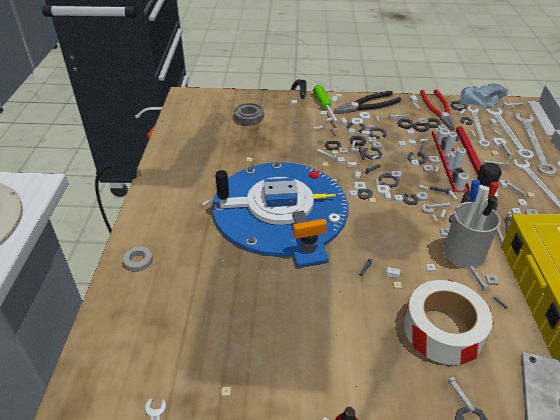

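The crop shows the red tab at (118,158), pointer tip at (260,85), handle top at (298,509) and knob centre at about (522,180), in crop pixels. The side view agrees: the knob is on the robot's right and nothing tall stands near the base.

```bash
python3 - <<'E'
from h import *
f=lambda u,v,z:back("top",(180+u/3.6,130+v/3.6),z)
tip=f(260,85,.022);han=f(298,509,.089);red=f(118,158,.005);kn=f(522,180,.071)
im=cv2.imread("pics/top0.png")[:,:,::-1].copy()
k=blobs(im,(100,120,60),(125,255,255),(180,135,333,290))
pts=np.argwhere(k>0)[:,::-1]
w=np.array([back("top",p,.012)[:2] for p in pts],np.float32)
c,r=cv2.minEnclosingCircle(np.array([q for q in w if q[1]>-.03],np.float32));print("disc",c,r)
d=(tip-han)[:2];L=np.linalg.norm(d);piv=han[:2]+d/L*105*L/208
print("tip",tip,"han",han,"L",L,"piv",piv)
print("red",red,np.linalg.norm(red[:2]-piv),"knob",kn,np.linalg.norm(kn[:2]-piv))
a=np.arctan2(*(red[:2]-piv)[::-1]);b=np.arctan2(*d[::-1]);print("head",b,"red",a,"turn",a-b)
h2=piv-105e-3*np.array([np.cos(a),np.sin(a)]);print("handle goal",h2)
for n in("side",):print(proj(n,kn),proj(n,han),proj(n,tip),proj(n,red))
o=manip.get_obs();y=o['ee_rot'][2];R=np.array([[np.cos(y),np.sin(y)],[np.sin(y),-np.cos(y)]])
print("to knob tool xy",R.T@(kn[:2]-o['tool_pos'][:2]))
E
```

```text
Traceback (most recent call last):
  File "h.py", line 6, in back
    c=manip.camera_model(n);C=-c['R'].T@c['t'];d=c['R'].T@np.linalg.solve(c['K'],[*uv,1.]);return C+d*(z-C[2])/d[2]
ValueError: time passes only in moves, steps and waits
```

```bash
sed -i 's/manip.camera_model(n)/cm(n)/; 2a import functools\ncm=functools.cache(manip.camera_model)' h.py; sed -i 's/c=manip.camera_model(n)/c=cm(n)/' h.py; python3 - <<'E'
from h import *
f=lambda u,v,z:back("top",(180+u/3.6,130+v/3.6),z)
tip=f(260,85,.022);han=f(298,509,.089);red=f(118,158,.005);kn=f(522,180,.071)
im=cv2.imread("pics/top0.png")[:,:,::-1].copy()
k=blobs(im,(100,120,60),(125,255,255),(180,135,333,290))
pts=np.argwhere(k>0)[:,::-1]
w=np.array([back("top",p,.012)[:2] for p in pts],np.float32)
c,r=cv2.minEnclosingCircle(np.array([q for q in w if q[1]>-.03],np.float32));print("disc",c,r)
d=(tip-han)[:2];L=np.linalg.norm(d);piv=han[:2]+d/L*105*L/208
print("tip",tip,"han",han,"L",L,"piv",piv)
print("red",red,np.linalg.norm(red[:2]-piv),"knob",kn,np.linalg.norm(kn[:2]-piv))
a=np.arctan2(*(red[:2]-piv)[::-1]);b=np.arctan2(*d[::-1]);print("head",b,"red",a,"turn",a-b)
h2=piv-105e-3*np.array([np.cos(a),np.sin(a)]);print("handle goal",h2)
for n in("side",):print(proj(n,kn),proj(n,han),proj(n,tip),proj(n,red))
o=manip.get_obs();y=o['ee_rot'][2];R=np.array([[np.cos(y),np.sin(y)],[np.sin(y),-np.cos(y)]])
print("to knob tool xy",R.T@(kn[:2]-o['tool_pos'][:2]))
E
```

```text
disc (0.5909702777862549, 0.07689513266086578) 0.12648595869541168
tip [0.69297919 0.09124789 0.022     ] han [0.4880283  0.05952813 0.089     ] L 0.2073909559904463 piv [0.59148908 0.07554051]
red [0.65699611 0.16440368 0.005     ] 0.1103985210993488 knob [ 0.64256769 -0.03878789  0.071     ] 0.12521983472896403
head 0.15354937037670657 red 0.9355588830742753 turn 0.7820095126975687
handle goal [ 0.52918538 -0.00897723]
[309.96719685 222.29952544] [222.12499975 173.22082738] [335.38531477 194.46225368] [315.29456307 176.72874702]
to knob tool xy [-0.59545855 -0.48012658]
```

```bash
python3 -m jog '[[-0.06,-0.048,0,10,0.093],[-0.12,-0.096,0,20,0.093],[-0.18,-0.144,0,30,0.093],[-0.23,-0.19,0,40,0.093],[-0.28,-0.23,0,50,0.093],[-0.33,-0.27,0,60,0.093],[-0.38,-0.31,0,70,0.093],[-0.42,-0.34,0,80,0.093],[-0.46,-0.37,0,90,0.093],[-0.5,-0.4,0,100,0.093]]' 20; python3 - <<'E'
from h import *
o=manip.get_obs();y=o['ee_rot'][2];R=np.array([[np.cos(y),np.sin(y)],[np.sin(y),-np.cos(y)]])
print(o['ee_rot'],o['q'],"to knob tool xy",R.T@(np.array([.642,-.038])-o['tool_pos'][:2]))
E
```

```text
t: 1.35
tool_pos: [0.5851, 0.0873, 0.2186]
ee_rot: [-3.141, -0.0, 0.941]
wrist_force: [1.2, 1.3, -0.1]
gripper_width: 0.0931
grasp_force: 0.0
[-3.14140736e+00 -1.03469295e-04  9.41139235e-01] [-0.58409941  0.4759446   0.49530184  1.93449353 -0.30709243  0.80533557
 -0.54978914] to knob tool xy [-0.06775523  0.11982283]
```

```bash
python3 -m jog '[[-0.03,0.05,0,10,0.093],[-0.055,0.1,0,20,0.093],[-0.068,0.12,0,30,0.093],[-0.068,0.12,0,37,0.093],[-0.068,0.12,0,37,0.093],[-0.068,0.12,0,37,0.093]]'; python3 - <<'E'
from h import *
o=manip.get_obs();im=manip.snapshot("wrist");cv2.imwrite("pics/w1.png",im[:,:,::-1])
from scipy.spatial.transform import Rotation as Ro
R=Ro.from_euler('xyz',o['ee_rot']).as_matrix();c=cm("wrist");H=c['hand_eye']
C=R@H[:3,3]+o['tool_pos']
def bw(uv,z):
    d=R@H[:3,:3]@np.linalg.solve(c['K'],[*uv,1.]);return C+d*(z-C[2])/d[2]
k=blobs(im,(5,150,90),(17,255,255),(0,0,560,420));cc,r,a=rect(k)
print(o['tool_pos'],o['ee_rot'],cc,r,a);
for p in cv2.boxPoints(r):print(p,bw(p,.071))
print(bw(cc,.071))
E
```

```text
t: 2.1
tool_pos: [0.6419, -0.0357, 0.2184]
ee_rot: [-3.141, 0.0, 0.304]
wrist_force: [-0.0, 0.6, -0.2]
gripper_width: 0.093
grasp_force: 0.0
[ 0.64192884 -0.03568496  0.21841208] [-3.14125871e+00  4.31143401e-04  3.04176614e-01] [275.62567812 189.91500904] ((275.9999694824219, 194.99998474121094), (61.99999237060547, 13.999998092651367), 90.0) 553
[268.99997 163.99998] [ 0.67061352 -0.02207308  0.071     ]
[282.99997 163.99998] [ 0.67425124 -0.03366603  0.071     ]
[282.99997 225.99998] [ 0.61997705 -0.05116718  0.071     ]
[268.99997 225.99998] [ 0.61613918 -0.03893954  0.071     ]
[ 0.65030752 -0.03451346  0.071     ]
```

View pics/w1.png

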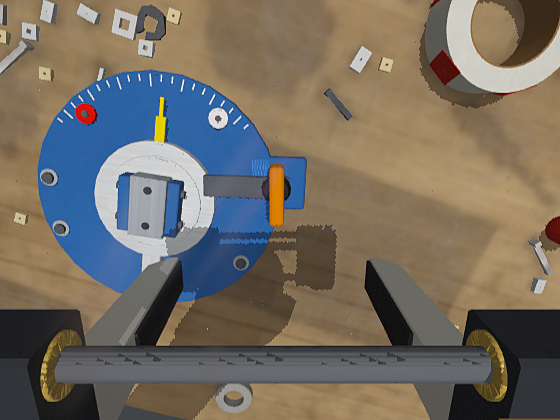

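The wrist view shows the wing at (276,190), upright in the image and so lined up with tool x, with the red tab at (86,114). I'll descend and grip.

```bash
python3 -m jog '[[0.001,0.0015,0.05,0,0.07],[0.001,0.0015,0.1,0,0.06],[0.001,0.0015,0.14,0,0.05],[0.001,0.0015,0.16,0,0.045],[0.001,0.0015,0.17,0,0.045],[0.001,0.0015,0.17,0,0.045],[0.001,0.0015,0.17,0,0],[0.001,0.0015,0.17,0,0],[0.001,0.0015,0.17,0,0],[0.001,0.0015,0.17,0,0]]' 25; python3 -m jog '[[0,0,0,0,0],[0,0,0,-4,0],[0,0,0,-8,0],[0,0,0,-12,0]]'
```

```text
t: 3.4
tool_pos: [0.6438, -0.0376, 0.0491]
ee_rot: [3.141, -0.001, 0.301]
wrist_force: [0.2, -0.3, 2.5]
gripper_width: 0.0137
grasp_force: 25.0
t: 3.9
tool_pos: [0.6438, -0.0375, 0.049]
ee_rot: [3.141, -0.001, 0.512]
wrist_force: [-0.9, 0.1, 4.5]
gripper_width: 0.0139
grasp_force: 25.0
```

```bash
python3 -m jog '[[0,0,0,-7,0],[0,0,0,-14,0],[0,0,0,-21,0],[0,0,0,-28,0],[0,0,0,-35,0],[0,0,0,-42,0],[0,0,0,-48,0],[0,0,0,-53,0],[0,0,0,-56,0],[0,0,0,-56,0]]'; python3 - <<'E'
from h import *
o=manip.get_obs();print(o['torque'],o['ee_rot'],o['q'])
E
```

```text
t: 5.15
tool_pos: [0.6434, -0.0372, 0.0491]
ee_rot: [-3.141, -0.001, 1.487]
wrist_force: [-1.5, 0.5, 5.7]
gripper_width: 0.0138
grasp_force: 25.2
[ 0.21209123  0.40736709 -0.35656438] [-3.14142847e+00 -7.65987456e-04  1.48716984e+00] [-0.13973104  0.72160089  0.17033835  1.91858818 -0.22890083  0.52003817
  0.10456931]
```

```bash
python3 -m jog '[[0,0,0,0,0.045],[0,0,0,0,0.045],[0,0,0,0,0.045],[0,0,-0.03,0,0.045],[0,0,-0.08,0,0.06],[0,0,-0.12,0,0.06],[0.02,-0.04,-0.12,10,0.06],[0.04,-0.09,-0.12,20,0.06],[0.06,-0.13,-0.12,30,0.06],[0.083,-0.163,-0.12,40,0.06]]' 10; python3 -m jog '[[0,0,0,10,0.06],[0,0,0,20,0.06],[0,0,0,30,0.06],[0,0,0,36,0.06],[0,0,0,36,0.06],[0,0,0,36,0.06]]' ; python3 - <<'E'
from h import *
o=manip.get_obs();im=manip.snapshot("top");cv2.imwrite("pics/t1.png",im[:,:,::-1])
y=o['ee_rot'][2];R=np.array([[np.cos(y),np.sin(y)],[np.sin(y),-np.cos(y)]])
print("to handle tool xy",R.T@(np.array([.488,.0595])-o['tool_pos'][:2]),o['q'])
c,r,a=rect(blobs(im,(5,150,90),(17,255,255),(295,145,355,215)));print(r,a)
E
```

```text
t: 6.4
tool_pos: [0.4864, 0.0593, 0.1687]
ee_rot: [-3.141, -0.0, 0.783]
wrist_force: [0.4, 0.2, 0.3]
gripper_width: 0.0603
grasp_force: 0.0
t: 7.15
tool_pos: [0.488, 0.0589, 0.1686]
ee_rot: [3.142, -0.0, 0.164]
wrist_force: [-0.2, -0.4, -0.5]
gripper_width: 0.0599
grasp_force: 0.0
to handle tool xy [ 0.00011127 -0.00063749] [-0.69092208  0.46422804  0.64415164  2.20206734 -0.48461959  0.615047
 -1.1006681 ]
((324.3841247558594, 180.04269409179688), (31.472990036010742, 8.834522247314453), 6.340191841125488) 261
```

View pics/t1.png

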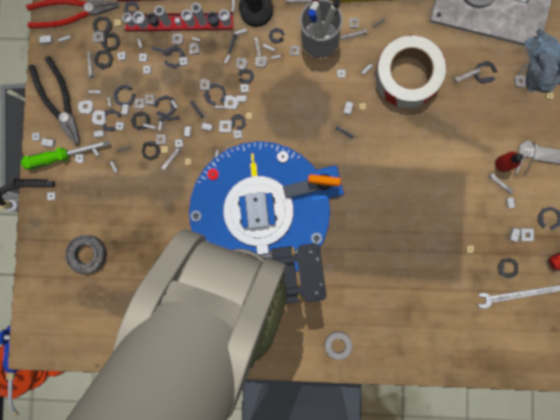

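The view shows the knob at (324,180) turned to lie across the image, so it is loose (about 1.19 rad). The gripper is over the handle.

```bash
python3 -m jog '[[0,0,0.05,0,0.06],[0,0,0.09,0,0.06],[0,0,0.115,0,0.06],[0,0,0.115,0,0.06],[0,0,0.115,0,0],[0,0,0.115,0,0],[0,0,0.115,0,0],[0,0,0.115,0,0],[0,0,0.115,0,0]]' 10; python3 -m jog '[[0.0005,0.0102,0,-5.6,0],[0.002,0.0204,0,-11.2,0],[0.0045,0.0303,0,-16.8,0],[0.0079,0.04,0,-22.4,0]]'
```

```text
t: 8.32
tool_pos: [0.488, 0.0592, 0.054]
ee_rot: [-3.141, -0.0, 0.162]
wrist_force: [-1.6, 1.5, 5.4]
gripper_width: 0.0215
grasp_force: 10.0
t: 8.82
tool_pos: [0.503, 0.0209, 0.054]
ee_rot: [3.142, -0.001, 0.556]
wrist_force: [1.5, 4.0, 2.7]
gripper_width: 0.0213
grasp_force: 10.0
```

```bash
python3 -m jog '[[0.0005,0.0102,0,-5.6,0],[0.002,0.0204,0,-11.2,0],[0.0045,0.0303,0,-16.8,0],[0.0079,0.04,0,-22.4,0],[0.0079,0.04,0,-22.4,0],[0.0079,0.04,0,-22.4,0]]'; python3 - <<'E'
from h import *
im=manip.snapshot("top");cv2.imwrite("pics/t2.png",im[:,:,::-1])
cv2.imwrite("pics/t2c.png",cv2.resize(im[130:295,180:355,::-1],None,fx=3.6,fy=3.6,interpolation=cv2.INTER_CUBIC))
E
```

```text
t: 9.57
tool_pos: [0.5314, -0.0086, 0.054]
ee_rot: [3.14, -0.002, 0.943]
wrist_force: [3.8, 3.6, 2.4]
gripper_width: 0.0216
grasp_force: 10.0
```

View pics/t2c.png

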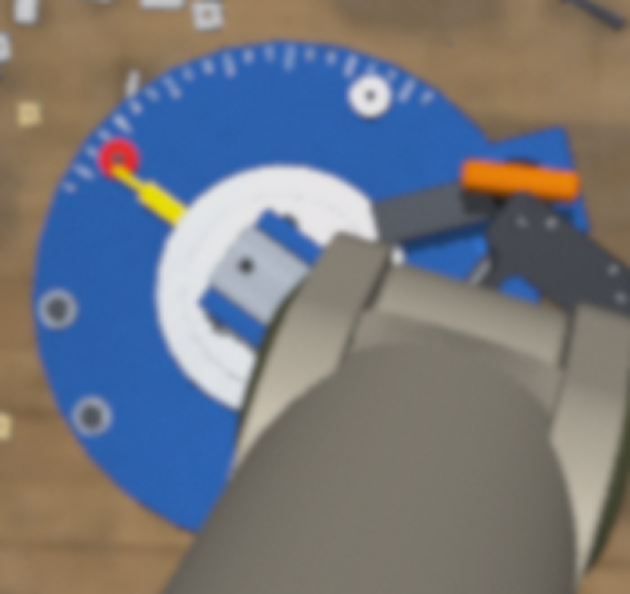

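The pointer tip at (115,168) lies over the red tab at (118,158). I'll let go and return to the knob.

```bash
python3 -m jog '[[0,0,0,0,0.04],[0,0,0,0,0.04],[0,0,0,0,0.04],[0,0,-0.05,0,0.04],[0,0,-0.09,0,0.04],[0,0,-0.12,0,0.045],[0.015,0.04,-0.12,-10,0.045],[0.03,0.08,-0.12,-20,0.045],[0.0425,0.1075,-0.12,-31,0.045],[0.0425,0.1075,-0.12,-31,0.045]]' 25;  python3 -m jog '[[0,0,0,0,0.045],[0,0,0,0,0.045]]'; python3 - <<'E'
from h import *
o=manip.get_obs();im=manip.snapshot("wrist");cv2.imwrite("pics/w2.png",im[:,:,::-1])
y=o['ee_rot'][2];R=np.array([[np.cos(y),np.sin(y)],[np.sin(y),-np.cos(y)]])
print("to knob tool xy",R.T@(np.array([.6436,-.0372])-o['tool_pos'][:2]),"turn",np.degrees(y-1.487),o['tool_pos'][2]-.049)
c,r,a=rect(blobs(im,(5,150,90),(17,255,255),(0,0,560,420)));print(r,a)
E
```

```text
t: 10.88
tool_pos: [0.6432, -0.0391, 0.1732]
ee_rot: [3.141, 0.0, 1.484]
wrist_force: [-0.3, -0.0, -0.8]
gripper_width: 0.0452
grasp_force: 0.0
t: 11.12
tool_pos: [0.6408, -0.0378, 0.1736]
ee_rot: [-3.141, 0.0, 1.483]
wrist_force: [-0.8, 1.2, -0.1]
gripper_width: 0.0451
grasp_force: 0.0
to knob tool xy [0.00080986 0.00269708] turn -0.23198904960857503 0.12458705443889319
((276.5, 209.0), (70.0, 17.0), 90.0) 1162
```

```bash
python3 -m jog '[[0.001,0.0025,0.05,0,0.045],[0.001,0.0025,0.09,0,0.045],[0.001,0.0025,0.115,0,0.045],[0.001,0.0025,0.1245,0,0.045],[0.001,0.0025,0.1245,0,0.045],[0.001,0.0025,0.1245,0,0],[0.001,0.0025,0.1245,0,0],[0.001,0.0025,0.1245,0,0],[0.001,0.0025,0.1245,0,0]]' 25; python3 -m jog '[[0,0,0,7,0],[0,0,0,14,0],[0,0,0,21,0],[0,0,0,28,0],[0,0,0,35,0],[0,0,0,42,0],[0,0,0,49,0],[0,0,0,56,0],[0,0,0,62,0],[0,0,0,62,0]]'; python3 - <<'E'
from h import *
print(manip.get_obs()['torque'])
E
```

```text
t: 12.3
tool_pos: [0.6434, -0.0371, 0.0496]
ee_rot: [-3.14, -0.0, 1.484]
wrist_force: [-4.6, 0.8, 6.0]
gripper_width: 0.0139
grasp_force: 25.0
t: 13.55
tool_pos: [0.6439, -0.0375, 0.0495]
ee_rot: [-3.141, 0.001, 0.401]
wrist_force: [-2.4, 0.1, 5.7]
gripper_width: 0.0139
grasp_force: 25.0
[-0.13923758  0.86887976 -0.02644781]
```

```bash
python3 -m jog '[[0,0,0,3,0],[0,0,0,6,0],[0,0,0,8,0],[0,0,0,10,0],[0,0,0,10,0]]'; python3 - <<'E'
from h import *
print(manip.get_obs()['torque'])
E
```

```text
t: 14.18
tool_pos: [0.6441, -0.0375, 0.0496]
ee_rot: [3.142, 0.0, 0.227]
wrist_force: [-2.7, -1.7, 5.3]
gripper_width: 0.014
grasp_force: 25.5
[-0.23071585  0.81035484  0.49415548]
```

The moment about z jumped to 0.49 N m, so the knob is at its stop. I'll release, retreat and check.

```bash
python3 -m jog '[[0,0,0,0,0.045],[0,0,0,0,0.045],[0,0,0,0,0.045],[0,0,-0.03,0,0.045],[0,0,-0.08,0,0.05],[0,0,-0.13,0,0.05],[0,0.06,-0.15,0,0.05],[0,0.12,-0.15,0,0.05],[-0.05,0.18,-0.15,0,0.05],[-0.1,0.2,-0.15,0,0.05]]';python3 -m jog '[[0,0.05,0,0,0.05],[0,0.05,0,0,0.05]]'; python3 - <<'E'
from h import *
im=manip.snapshot("top")
cv2.imwrite("pics/t3c.png",cv2.resize(im[130:295,180:355,::-1],None,fx=3.6,fy=3.6,interpolation=cv2.INTER_CUBIC))
E
```

```text
t: 15.42
tool_pos: [0.5959, -0.2539, 0.1989]
ee_rot: [3.14, -0.0, 0.227]
wrist_force: [0.2, -0.1, 0.1]
gripper_width: 0.05
grasp_force: 0.0
t: 15.68
tool_pos: [0.6066, -0.3045, 0.1996]
ee_rot: [3.139, -0.0, 0.222]
wrist_force: [-0.3, 1.5, 0.4]
gripper_width: 0.0502
grasp_force: 0.0
```

View pics/t3c.png

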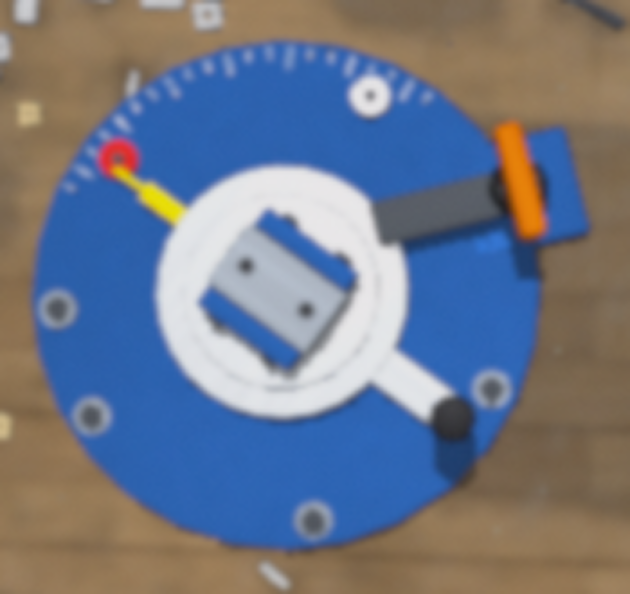

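The pointer tip at (115,167) is over the red tab at (118,158), the knob is back in its tight position, and the gripper is clear.

```bash
python3 -c "
from plant import manip
print(manip.hand_in())"
```

```text
the job is handed in; nothing more can be done
None
```

The job is handed in at about 16 s: the clamp was loosened, the head swung until the pointer stood over the red tab, the knob turned back tight to its stop, and the gripper moved clear; the hand-in returned no verdict.

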